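# Change the watch tester over to low pressure and open its needle valve

## Task

The watch tester is venting, with its red key down. Change it over to the low-pressure test by pressing the green key fully home, so that it stays down and the red key pops up, without pushing in the yellow or the blue key. Then open the needle valve with its blue bar handle until the white pointer lines up with the orange index clip, without running past it, let go, and leave the clip and the other things on the bench where they are.

Things in the scene. Friction and masses are not known exactly. Their poses are not given: they have to be found in the camera images.
- tester: watch tester: cream case 240 deep (its x), 340 wide (its y), 100 mm high, fixed to the bench; dark flat top panel. Origin: centre of the underside; front (-x) faces the robot, +y is left; turned up to 15 degrees. Key bank front right: a row along the tester's y, 36 mm pitch, order of colours varies. Needle valve front left. Behind them a clear watch chamber and a gauge, up to 60 mm above the panel.
- key_green_top (a point): centre of the top face of the green key cap (26 mm deep from front to back, 22 mm wide); the low-pressure test key, to be pressed. The point moves down with the key: 120 mm above the bench when up, 112 mm when latched, 110 mm fully down.
- key_red_top (a point): centre of the top face of the red key cap (26 mm deep from front to back, 22 mm wide); the vent key, latched down at the start. The point moves down with the key: 120 mm above the bench when up, 112 mm when latched, 110 mm fully down.
- key_yellow_top (a point): centre of the top face of the yellow key cap (26 mm deep from front to back, 22 mm wide); the vacuum key, up; not to be pressed. The point moves down with the key: 120 mm above the bench when up, 112 mm when latched, 110 mm fully down.
- key_blue_top (a point): centre of the top face of the blue key cap (26 mm deep from front to back, 22 mm wide); the high-pressure key, up; not to be pressed. The point moves down with the key: 120 mm above the bench when up, 112 mm when latched, 110 mm fully down.
- key_green (a joint): travel of the green key in m, positive downwards: 0 = up, about 0.008 = latched down, 0.010 = on its bottom stop. Starts up. Pressed straight down it needs about 4 N; it latches once about 8 mm down, and releases the key that was latched; pressed only part of the way it springs back. The next cap begins 25 mm from its centre along the row.
- key_red (a joint): travel of the red key in m, positive downwards: 0 = up, about 0.008 = latched down, 0.010 = on its bottom stop. Starts latched down; pops up by its spring when another key is pressed home.
- key_yellow (a joint): travel of the yellow key in m, positive downwards: 0 = up, about 0.008 = latched down, 0.010 = on its bottom stop. Starts up.
- key_blue (a joint): travel of the blue key in m, positive downwards: 0 = up, about 0.008 = latched down, 0.010 = on its bottom stop. Starts up.
- valve_grip (a point): centre of the valve's blue bar handle, on its upright turning axis, half-way up the bar, 140 mm above the bench. Bar 12 mm wide, 16 mm high; blunt end 30 mm, pointer tip 37 mm from the axis. Grip it across its width from above at the axis; under it is an 8 mm stem, and the dial below is free of anything higher than 116 mm above the bench. x axis along the bar towards the pointer, z up.
- valve_pointer (a point): white tip of the handle's pointer nose, 37 mm from the turning axis, 140 mm above the bench; x axis outwards along the pointer, z up.
- needle_valve (a joint): angle of the handle in rad: 0 = closed, pointer to the tester's left (its +y); grows as the valve opens, anticlockwise seen from above; stops at 0 and 1.75. Starts closed or slightly open (0 to 0.25). Stiff enough (0.06 N m) to stay where it is left.
- index_clip (a point): top of the orange index clip on the rim of the valve's dial (88 mm disc with black tick lines every 10 degrees), 45 mm from the valve's axis, 106 mm above the bench; x axis outwards from the valve's axis, z up. It marks the opening to be set.
- valve_index (a joint): angle of the orange index clip in rad on the same scale as needle_valve (the pointer is over the clip when the two are equal); between 0.75 and 1.3, does not move by itself.
- watch_cushion: a watch head lying on its round dark cushion (70 mm across, 26 mm high); loose, not part of the job. Origin: centre of its underside.
- loupe: a black eye loupe, 38 mm across and 30 mm high, standing on the tester's top panel at its rear right corner; loose, not part of the job. Origin: centre of its underside.
- tweezers: steel tweezers, 130 mm long and 7 mm high, lying near the tester; loose, not part of the job. Origin: centre of its underside.
- screwdriver: a slim watchmaker's screwdriver, 105 mm long and 10 mm thick, lying near the tester; loose, not part of the job. Origin: centre of its underside.
- oil_bottle: an amber oil bottle, 28 mm across and 58 mm high; loose, not part of the job. Origin: centre of its underside.
- parts_tray: a round black parts tray with a clear dust dome, 90 mm across and 46 mm high; loose, not part of the job. Origin: centre of its underside.
- case_holder: a small metal case vice, 70 x 34 x 22 mm; loose, not part of the job. Origin: centre of its underside.

How it is judged:
By the outcome, as a careful person would: the job done as asked, in the order asked, and still so for the second after the job is handed in, with the robot touching nothing.
It also fails if it takes over 40 s, if anything falls off the work surface, if the arm or the gripper's body presses on something with over 40 N, if the wrist force passes 120 N, or if a joint passes its speed limit or range.

## Robot

A 6-joint arm with a two-finger parallel gripper is mounted at the origin on the work surface. World frame = base frame: x ahead of the robot, y to its left, z up, the work surface at z = 0. Lengths are in m, angles in rad, forces in N, time in s.
With the tool pointing down it reaches from about 0.25 to 0.775 m from the base axis. Payload 4 kg.
Tool frame: the origin (TCP) lies between the finger pads; the fingertips stand 19 mm ahead of it and the grasp point (between the pads) is the TCP (robot.tip_reach is the y of the fingertips in the tool frame, in m); y points along the fingers, x is the direction in which the jaws open and shut, and the axes are right-handed (so a half turn about y gives the same grasp; the last joint's range is limited). The gripper opens to 94 mm and grips with 3 to 60 N. Pads are 16 mm wide; open, the fingers measure 119 mm over their backs; the gripper's body (75 mm by 177 mm) begins 78 mm behind the grasp point.
Start: joints at [-0.103, 0.087, 1.371, -0, 1.684, -0.103], TCP at [0.55, -0, 0.225] pointing down, gripper open.
Joint ranges: [-3.1, 3.1], [-0.76, 2.03], [0.27, 2.55], [-1.08, 4.22], [0.17, 2.65], [-2.57, 2.57]. Speed limits (rad/s): [2.79, 2.79, 3.14, 3.14, 3.14, 3.14].

## Interface

Orientations are given as [roll, pitch, yaw] about the fixed x, y, z axes, in that order (R = Rz(yaw) Ry(pitch) Rx(roll)).
In Python, from bench import robot, imaging, order gives the robot as it stands.
- The arm moves only by the tool send_rows, never from a script. Its argument "moves" is text: rows parted by semicolons, each of 5 numbers parted by spaces: the gripper's target within -1 to 1 (shut at 1, half-way at 0, fully open at -1), then the shift along the tool's x, y, z in m, then the turn about the tool's y in degrees. In form: fingers tx ty tz roll; .... A call has exactly 10 rows; each row shifts and turns the commanded pose from where the row before left it, along the tool's axes as they then stand; what a row does not reach is not made up. A row lasts 1/12 s, in which the tool goes at most 41.7 mm and 7.16 degrees, less where a joint would pass 70% of its speed; a pose out of reach is approached as far as the arm can. A call with a gripper value outside its range is refused whole. The fingers move at their own pace and stop on an object; the grip force is fixed at half the most. Time passes only in rows, so rows that do not move let the fingers close, or fill a call up. It gives the time, the measured TCP pose, the force and the opening at its end, in the units of the state.
- robot.get_obs(): the state, without advancing time (a new reading comes with each control period).
- imaging.snapshot(name): name is "scene" or "side" or "wrist"; returns a dict with "image" (400x640x3 uint8, red, green, blue), "mtx" (3x3 intrinsics, pixels), "dist" ([k1, k2, p1, p2, k3] as OpenCV has them; the pictures are not rectified), "R" (3x3) and "t" (3): a world point X has camera coordinates R X + t. Camera axes: x right, y down, z forward; pixel columns grow to the right and rows downward; lengths in m; the calibration is good to about 2 mm. A picture is of the moment at which its call begins. There is no depth.
- order.close_job(): hands the job in, once; it reports no verdict.
Trained networks look in a picture, given as the dict that the camera call returned (one of the last four; its "shot" number tells which), for a name from the list of things; names that differ only in an ending like _2 or _b are one class to them, and where a whole thing is asked for, a point or a joint stands for the part that bears it (a point fixed in the world has none). Each returns a list of dicts, best first, with "conf" (0 to 1); they miss things now and then, are a little off and sometimes report something else, mostly with a low value. They report only what shows in the picture. A call takes as long as a camera call.
- imaging.recognise(picture, target): "centre" ([column, row] in pixels, amid what is visible of it).
- imaging.landmark_of(picture, target): "centre" ([column, row] in pixels: a listed point, or the origin of a listed thing).
The state is a dict: "time": time; "joint_positions": joint angles; "qvel": joint speeds; "joint_torque": joint torques, N m; "tool_pos": TCP position; "ee_rot": TCP orientation; "wrist_force": force on the tool from outside, world axes, zero at the start; "wrist_torque": the same for the moment, N m; "width": finger opening in m.
Only numpy, scipy, OpenCV 4.12 (cv2) and the standard library are available. Lean on these libraries where they do the work, as an engineer would, in place of code of your own. Each camera call takes 0.05 s, during which the arm holds its last target.

## Working session

There is one attempt and no reset: what is moved stays moved. The work goes in short steps, Python scripts to look and compute and a tool call to move; the robot and the scene stay as the last step left them, time stands still between calls to the robot, and variables do not carry over. Pictures are saved under pics/ and viewed, and the job is handed in when it is done.

Besides the shell and the picture viewer there is one more tool, called after ">>>" as name(argument=value, ...), one argument or row to a line, values as JSON. send_rows: Moves the arm, as the interface text tells. Its arguments: {"type":"object","properties":{"moves":{"type":"string"}},"required":["moves"]}

```bash
mkdir -p pics; ls
python3 - <<'E'
from bench import robot, imaging, order
import cv2
print(robot.get_obs())
for n in ["scene","side","wrist"]:
    p=imaging.snapshot(n)
    cv2.imwrite(f"pics/{n}0.png",p["image"][:,:,::-1])
    print(n,p["shot"],p["mtx"].tolist(),p["dist"],p["R"].tolist(),p["t"])
    for t in ["key_green_top","key_red_top","key_yellow_top","key_blue_top","valve_grip","valve_pointer","index_clip","tester"]:
        r=imaging.landmark_of(p,t)[:2]
        print(t,[(x["centre"],round(x["conf"],2)) for x in r])
E
```

```text
pics
{'time': 0.0, 'joint_positions': array([-1.03102187e-01,  8.79573805e-02,  1.37220179e+00, -2.34003889e-05,
        1.68358770e+00, -1.03130355e-01]), 'qvel': array([ 0.00108165, -0.00092265,  0.00148514,  0.00031088,  0.00031322,
       -0.00080227]), 'joint_torque': array([ 1.28542815e-03, -3.40182602e+01, -3.02423716e+01,  7.18220207e-02,
        3.29729996e-02, -1.13141955e-04]), 'tool_pos': array([5.49512077e-01, 3.69106155e-05, 2.23329437e-01]), 'ee_rot': array([-1.57059769e+00,  2.14516628e-03,  2.57724112e-05]), 'wrist_force': array([-0.62158859, -0.05461943,  0.23586196]), 'wrist_torque': array([-0.04680254, -0.02933834,  0.02097134]), 'width': 0.09377351477233417}
scene 1 [[520.5526310906539, 0.0, 323.9097242064982], [0.0, 520.5526310906539, 199.71525306353277], [0.0, 0.0, 1.0]] [-0.04766259  0.          0.          0.          0.        ] [[-0.4859867468274325, 0.8739659258251847, 0.0006651350364830469], [0.7555445354668526, 0.42051838055559, -0.502311403952848], [-0.4392827527165919, -0.24361414595920267, -0.8646865391887986]] [ 0.25438331 -0.3805947   1.54778288]
ke
[... 1098 characters left out ...]

wrist 3 [[353.5677901807271, 0.0, 317.77885861507264], [0.0, 353.5677901807271, 196.81700869690812], [0.0, 0.0, 1.0]] [-0.01185049  0.          0.          0.          0.        ] [[0.9999988781758192, -0.001450629746570303, 0.00037325653646749844], [-0.0014978734673038784, -0.9676653281629436, 0.25223316404941504], [-4.709521991844717e-06, -0.25223344017921484, -0.9676664154723874]] [-0.54968343 -0.02611432  0.39073246]
key_green_top [([282.7, 108.6], 0.71)]
key_red_top [([286.9, 58.3], 0.55)]
key_yellow_top [([275.5, 203.8], 0.67)]
key_blue_top [([278.7, 155.5], 0.85)]
valve_grip [([342.6, 262.8], 0.71), ([274.1, 202.2], 0.22)]
valve_pointer []
index_clip []
tester [([349.7, 60.1], 0.92)]
```

View pics/scene0.png

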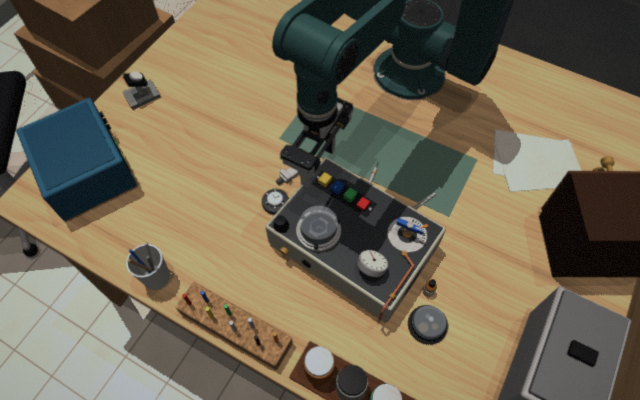

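View pics/side0.png

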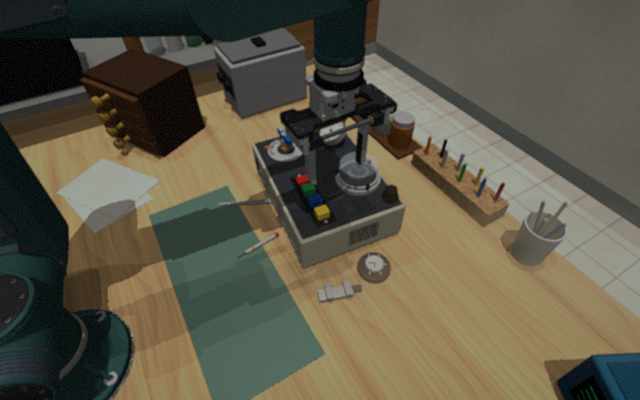

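View pics/wrist0.png

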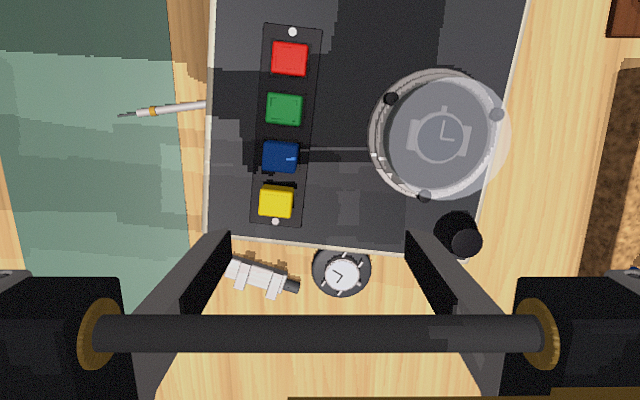

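```bash
cat > h.py <<'E'
import numpy as np, cv2
def ray(p,uv,z):
    n=cv2.undistortPoints(np.array([[uv]],float),p["mtx"],np.array(p["dist"]))[0,0]
    R=np.array(p["R"]);t=np.array(p["t"]);c=-R.T@t;d=R.T@np.array([n[0],n[1],1])
    return (c+d*(z-c[2])/d[2])
def proj(p,X):
    return cv2.projectPoints(np.array([X],float),cv2.Rodrigues(np.array(p["R"]))[0],np.array(p["t"]),p["mtx"],np.array(p["dist"]))[0][0,0]
H=dict(key_green_top=.12,key_red_top=.112,key_yellow_top=.12,key_blue_top=.12,valve_grip=.14,valve_pointer=.14,index_clip=.106)
def look(imaging,names,cams,tag=None):
    for n in cams:
        p=imaging.snapshot(n)
        if tag: cv2.imwrite(f"pics/{n}{tag}.png",p["image"][:,:,::-1])
        for t in names:
            for x in imaging.landmark_of(p,t)[:2]:
                print(n,t,round(x["conf"],2),x["centre"],ray(p,x["centre"],H[t])[:2].round(4))
E
python3 - <<'E'
from bench import robot, imaging
from h import *
look(imaging,list(H),["scene","side","wrist"])
p=imaging.snapshot("scene")
cv2.imwrite("pics/sc_crop.png",cv2.resize(p["image"][150:300,300:460,::-1],None,fx=5,fy=4*1.0,interpolation=cv2.INTER_CUBIC))
E
```

```text
scene key_green_top 0.43 [354.6, 192.8] [0.519  0.0782]
scene key_green_top 0.24 [426.9, 233.4] [0.534  0.2655]
scene key_red_top 0.4 [363.6, 199.7] [0.5209 0.1029]
scene key_red_top 0.23 [353.1, 247.7] [0.6402 0.1378]
scene key_yellow_top 0.55 [321.8, 178.0] [ 0.5204 -0.0074]
scene key_blue_top 0.52 [340.8, 183.7] [0.5127 0.0388]
scene key_blue_top 0.5 [293.4, 173.6] [ 0.5422 -0.0717]
scene valve_grip 0.75 [409.7, 227.7] [0.5503 0.2281]
scene valve_grip 0.21 [423.8, 225.5] [0.5305 0.2528]
scene index_clip 0.44 [424.9, 227.0] [0.5138 0.2544]
side key_green_top 0.65 [307.8, 183.5] [0.529  0.0762]
side key_red_top 0.39 [298.0, 178.0] [0.5226 0.1097]
side key_yellow_top 0.67 [322.9, 208.0] [ 0.5211 -0.0007]
side key_yellow_top 0.49 [300.3, 177.8] [0.5236 0.1   ]
side key_blue_top 0.46 [314.6, 196.8] [0.5221 0.0347]
side valve_grip 0.59 [282.2, 133.9] [0.549  0.2363]
side valve_pointer 0.5 [278.0, 130.0] [0.5472 0.2554]
wrist key_green_top 0.68 [279.2, 106.8] [0.5217 0.0711]
wrist key_red_top 0.73 [287.3, 58.9] [0.5277 0.1048]
wrist key_yellow_top 0.62 [276.8, 203.6] [ 0.5177 -0.002 ]
wrist key_blue_top 0.82 [279.7, 158.5] [0.521  0.0333]
wrist key_blue_top 0.71 [452.8, 229.9] [ 0.657  -0.0239]
wrist valve_pointer 0.72 [275.1, 204.3] [0.5189 0.0031]
```

View pics/sc_crop.png

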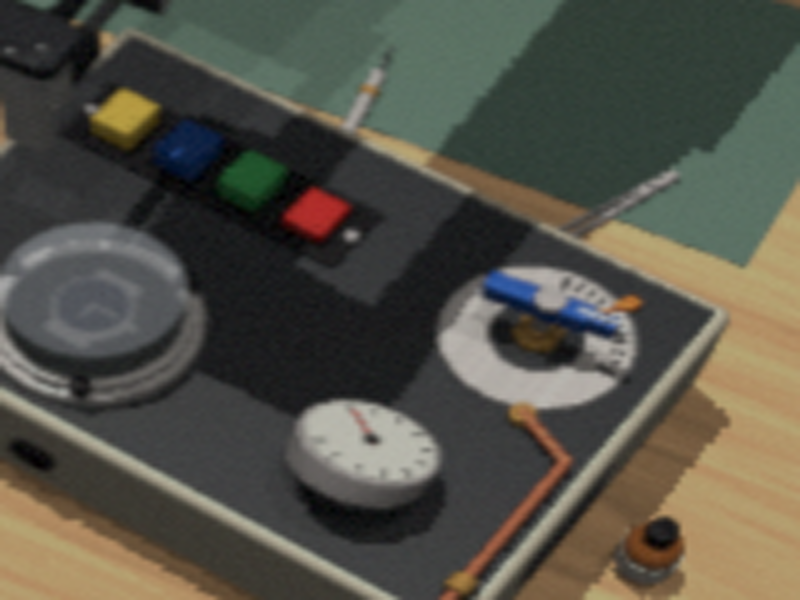

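>>> send_rows(
  moves="1 -0.013 0 0.03 0; 1 -0.013 0 0.03 0; 1 0 0.02 0.011 0; 1 0 0.02 0 5; 1 0 0 0 0; 1 0 0 0 0; 1 0 0 0 0; 1 0 0 0 0; 1 0 0 0 0; 1 0 0 0 0",
)

```text
time: 3.43
tool_pos: [0.5247, 0.0706, 0.1856]
ee_rot: [-1.571, -0.002, -0.088]
wrist_force: [0.3, 0.8, 1.0]
width: 0.0306
```

Run:
```python
from bench import robot, imaging
from h import *
o=robot.get_obs();print(o["time"],o["tool_pos"],o["ee_rot"],o["width"],o["wrist_force"])
look(imaging,list(H),["wrist","scene"],"1")
```

```text
3.4333 [0.52467226 0.07060638 0.18561984] [-1.5705849  -0.00201363 -0.08758221] 0.030647126711410694 [0.3497188  0.75597663 0.95778195]
wrist key_green_top 0.84 [315.9, 217.5] [0.5231 0.07  ]
wrist key_green_top 0.7 [318.8, 268.9] [0.5217 0.0323]
wrist key_red_top 0.82 [316.9, 162.8] [0.527  0.1055]
wrist key_yellow_top 0.72 [319.1, 311.4] [ 0.519  -0.0011]
wrist key_blue_top 0.94 [317.3, 265.5] [0.5209 0.035 ]
wrist valve_pointer 0.5 [317.1, 267.7] [0.5215 0.043 ]
scene key_green_top 0.63 [352.2, 193.9] [0.5243 0.0747]
scene key_red_top 0.58 [365.6, 200.3] [0.52   0.1077]
scene key_yellow_top 0.52 [324.6, 178.5] [ 0.5185 -0.001 ]
scene key_blue_top 0.62 [335.9, 184.9] [0.5211 0.0304]
scene valve_grip 0.66 [414.1, 204.1] [0.4916 0.2123]
scene valve_grip 0.58 [273.6, 201.6] [ 0.6384 -0.0647]
scene valve_pointer 0.73 [425.8, 233.4] [0.546  0.2644]
scene index_clip 0.45 [421.6, 223.3] [0.5088 0.2441]
```

View pics/wrist1.png

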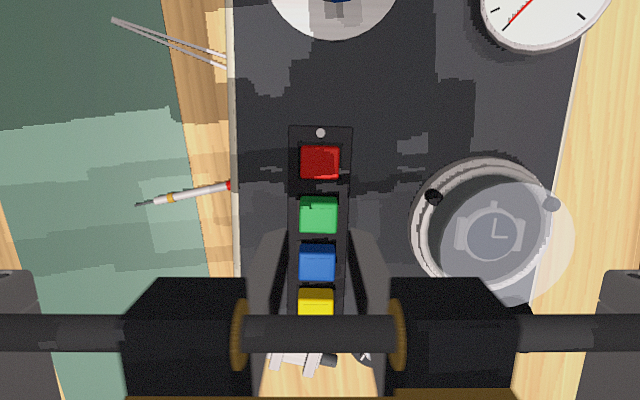

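>>> send_rows(
  moves="1 -0.001 0 0 0; 1 0 0 0 0; 1 0 0 0 0; 1 0 0 0 0; 1 0 0.02 0 0; 1 0 0.015 0 0; 1 0 0.007 0 0; 1 0 0 0 0; 1 0 0 0 0; 1 0 0 0 0",
)

```text
time: 5.07
tool_pos: [0.5236, 0.0711, 0.1436]
ee_rot: [-1.571, -0.002, -0.087]
wrist_force: [0.2, 1.7, -1.0]
width: 0.0004
```

Run:
```python
from bench import robot, imaging
from h import *
p=imaging.snapshot("wrist");cv2.imwrite("pics/w2.png",p["image"][:,:,::-1])
print(robot.get_obs()["tool_pos"], proj(p,[0.5235,0.0706,0.121]))
```

```text
[0.52373125 0.07111698 0.14376972] [318.22474043 241.12052052]
```

View pics/w2.png

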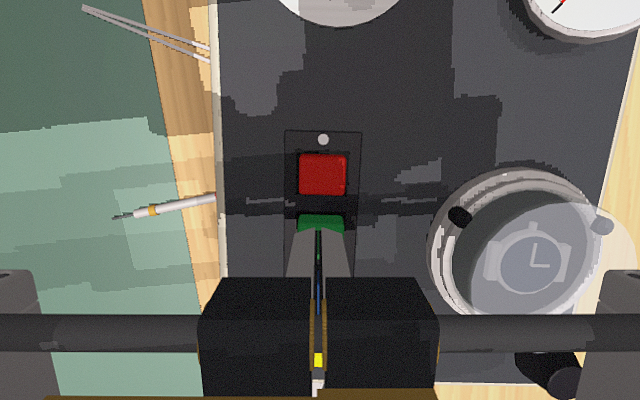

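>>> send_rows(
  moves="1 0 0.003 0 0; 1 0 0.003 0 0; 1 0 0.003 0 0; 1 0 0.002 0 0; 1 0 0.002 0 0; 1 0 0.0015 0 0; 1 0 0 0 0; 1 0 0 0 0; 1 0 0 0 0; 1 0 0 0 0",
)

```text
time: 5.95
tool_pos: [0.5235, 0.0711, 0.1292]
ee_rot: [-1.571, -0.002, -0.087]
wrist_force: [-0.8, 0.1, 5.9]
width: 0.0002
```

>>> send_rows(
  moves="1 0 0.001 0 0; 1 0 0 0 0; 1 0 0 0 0; 1 0 -0.01 0 0; 1 0 -0.02 0 0; 1 0 -0.03 0 0; 1 0 0 0.02 0; 1 0 0 0.03 0; 0 0 0 0.03 0; 0 0 0 0 0",
)

```text
time: 6.78
tool_pos: [0.5295, 0.1549, 0.1866]
ee_rot: [-1.568, 0.001, -0.083]
wrist_force: [-0.1, -0.7, -0.5]
width: 0.0106
```

Run:
```python
from bench import robot, imaging
from h import *
look(imaging,list(H),["wrist","scene","side"],"3")
p=imaging.snapshot("scene")
cv2.imwrite("pics/sc_crop3.png",cv2.resize(p["image"][150:300,300:460,::-1],None,fx=5,fy=4*1.0,interpolation=cv2.INTER_CUBIC))
```

```text
wrist key_green_top 0.65 [321.1, 321.2] [0.5247 0.0746]
wrist key_red_top 0.83 [321.4, 283.7] [0.5271 0.1004]
wrist key_blue_top 0.73 [322.7, 367.7] [0.5226 0.0343]
wrist valve_grip 0.61 [339.8, 107.9] [0.5475 0.2245]
wrist valve_pointer 0.74 [334.5, 35.8] [0.5473 0.2627]
wrist valve_pointer 0.19 [318.8, 321.3] [0.5241 0.088 ]
wrist index_clip 0.79 [280.2, 67.2] [0.513  0.2528]
scene key_green_top 0.54 [352.1, 193.8] [0.5241 0.0744]
scene key_green_top 0.43 [275.4, 201.5] [ 0.6272 -0.0688]
scene key_red_top 0.51 [365.6, 202.9] [0.5262 0.1108]
scene key_yellow_top 0.66 [322.1, 177.0] [ 0.5177 -0.0081]
scene key_blue_top 0.54 [337.0, 184.0] [0.5177 0.0315]
scene valve_grip 0.76 [410.0, 228.1] [0.5509 0.2291]
scene valve_grip 0.56 [352.5, 193.6] [0.5343 0.0796]
scene valve_pointer 0.56 [427.9, 233.7] [0.5445 0.2686]
scene index_clip 0.6 [421.9, 225.4] [0.5134 0.2469]
scene index_clip 0.34 [350.4, 195.2] [0.5217 0.0694]
side key_green_top 0.5 [310.5, 188.7] [0.5264 0.0596]
side key_red_top 0.56 [297.8, 173.3] [0.5293 0.1233]
side key_red_top 0.18 [387.9, 199.2] [ 0.6524 -0.0432]
side key_yellow_top 0.65 [322.8, 208.4] [ 0.5204 -0.0016]
side key_blue_top 0.72 [317.5, 196.4] [0.5278 0.0326]
side valve_grip 0.67 [241.2, 206.4] [0.3784 0.0694]
side valve_grip 0.64 [281.1, 137.7] [0.5403 0.2244]
side valve_pointer 0.47 [278.2, 125.7] [0.5552 0.2709]
side valve_pointer 0.47 [375.6, 267.1] [ 0.5206 -0.1763]
```

View pics/wrist3.png

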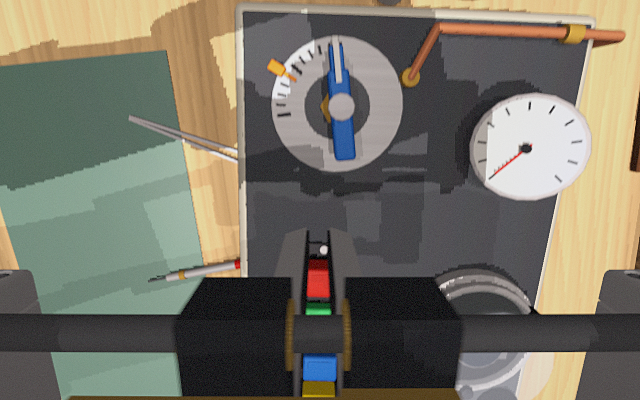

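View pics/sc_crop3.png

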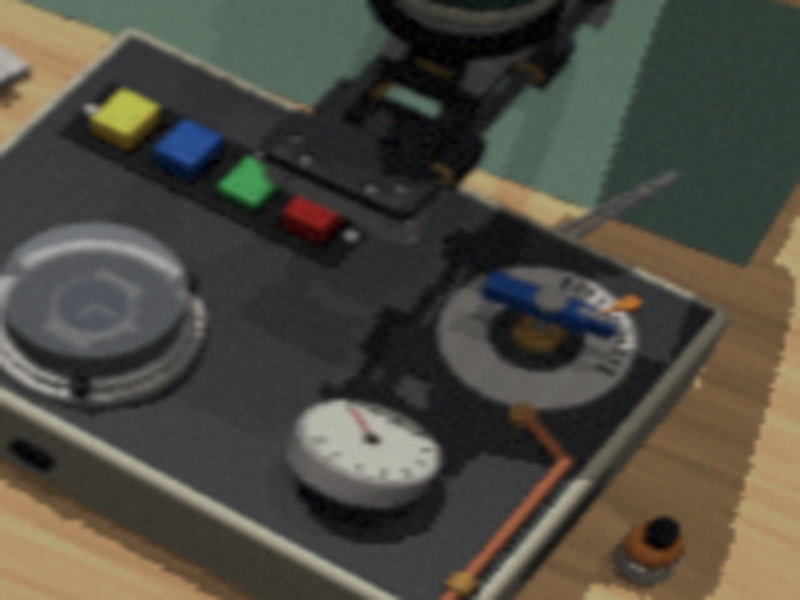

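View pics/side3.png

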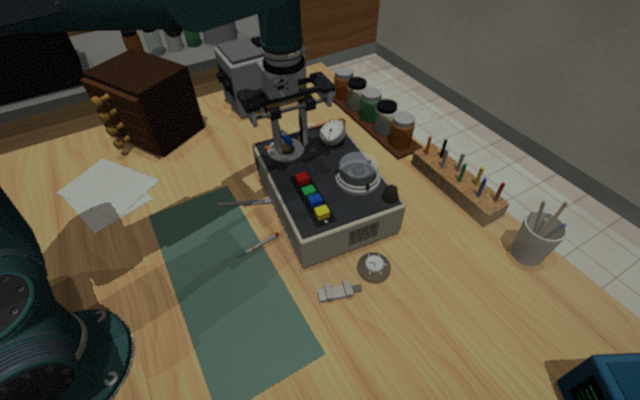

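Run:
```python
from bench import robot, imaging
from h import *
p=imaging.snapshot("wrist"); im=p["image"][:,:,::-1].copy()
c=cv2.resize(im[20:180,260:420],None,fx=3.7,fy=3.7,interpolation=cv2.INTER_CUBIC)
cv2.imwrite("pics/w4.png",c)
hsv=cv2.cvtColor(im[20:180,260:420],cv2.COLOR_BGR2HSV)
m=cv2.inRange(hsv,(105,120,60),(125,255,255))
r=cv2.minAreaRect(cv2.findNonZero(m).astype(np.float32));print("blue",r, (m>0).sum())
ys,xs=np.nonzero(m);print(xs.mean()+260,ys.mean()+20)
m=cv2.inRange(hsv[:70,:40],(10,150,150),(22,255,255));ys,xs=np.nonzero(m);print("clip",xs.mean()+260,ys.mean()+20,len(xs))
for X in ([.5475,.2245,.14],[.5475,.2245,.116],[.5475,.2245,.105]): print(proj(p,X))
np.savez("p4.npz",**{k:np.array(p[k]) for k in("mtx","dist","R","t","image")})
```

```text
blue ((78.03960418701172, 73.39603424072266), (116.4193344116211, 22.885854721069336), 84.2894058227539) 1529
338.77043819489865 103.28646173969915
clip 276.2780082987552 61.24066390041494 241
[337.67682342 100.21479074]
[335.59588768 100.68502712]
[334.78020713 100.86937109]
```

View pics/w4.png

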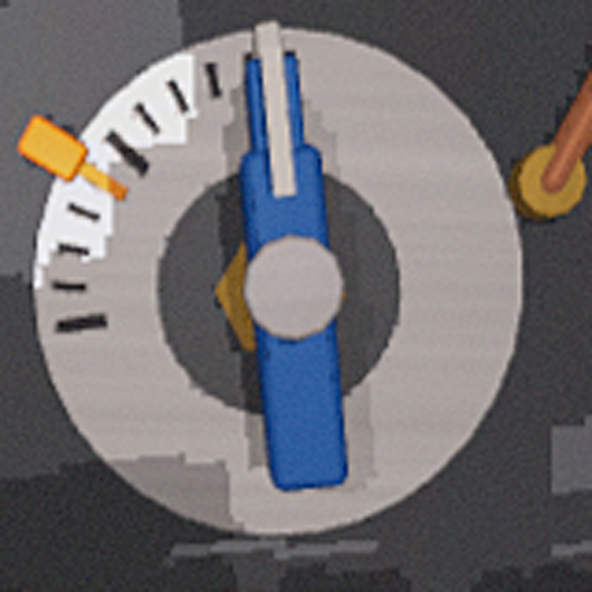

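```bash
cat > fit.py <<'E'
from h import *
p=dict(np.load("p4.npz"))
q=lambda a,b:(a/3.7+260,b/3.7+20)
cap=ray(p,q(294,287),.150); print("cap",cap)
for z in(.14,.146): print("tip",z,ray(p,q(268,24),z),"blunt",ray(p,q(308,487),z))
g=cv2.cvtColor(p["image"],cv2.COLOR_RGB2GRAY)
pts=[q(*a) for a in[(35,280),(522,280),(278,28),(278,533),(110,105),(450,105),(105,455),(450,460)]]
W=np.array([ray(p,a,.103)[:2] for a in pts]);
A=np.c_[2*W,np.ones(len(W))];s=np.linalg.lstsq(A,(W**2).sum(1),rcond=None)[0];c=s[:2];print("dial",c,np.sqrt(s[2]+c@c))
for n,a,z in[("clip in",(124,195),.103),("clip mid",(84,165),.104),("clip blk",(53,148),.106)]:
    X=ray(p,q(*a),z)[:2]-c;print(n,X,np.hypot(*X),np.degrees(np.arctan2(-X[0],X[1])))
for a in[(215,80),(182,98),(149,120),(128,152),(85,211),(74,249),(69,287),(82,323)]:
    X=ray(p,q(*a),.103)[:2]-c;print("tick",np.degrees(np.arctan2(-X[0],X[1])))
E
python3 fit.py; python3 -c "
from bench import robot
o=robot.get_obs();print(o['time'],o['tool_pos'],o['ee_rot'],o['width'])"
```

```text
cap [0.54800349 0.22571708 0.15      ]
tip 0.14 [0.54756272 0.26313158 0.14      ] blunt [0.54857843 0.19515932 0.14      ]
tip 0.146 [0.54722799 0.26197116 0.146     ] blunt [0.54821431 0.1959657  0.146     ]
dial [0.54814427 0.22558689] 0.04367178822055649
clip in [-0.02611195  0.01911687] 0.03236183615435592 53.79170017985594
clip mid [-0.0325198   0.02462482] 0.040791163113391225 52.86606856978085
clip blk [-0.03739675  0.02765191] 0.04650962457870036 53.52003507143839
tick 12.914973242727386
tick 22.802625421108825
tick 33.31996147165141
tick 43.27081107191146
tick 62.882114773895005
tick 73.29645430696061
tick 83.38608664014103
tick 93.33768142282572
8.0833 [0.52999441 0.15080386 0.18699792] [-1.57080159e+00 -7.97016404e-05 -8.71850266e-02] 0.047069061837027575
```

>>> send_rows(
  moves="0 0.004 0 0.026 0; 0 0.004 0 0.026 0; 0 0.0034 0 0.0242 0; 0 0 0 0 -5.8; 0 0 0 0 0; 0 0 0 0 0; 0 0 0 0 0; 0 0 0 0 0; 0 0 0 0 0; 0 0 0 0 0",
)

```text
time: 8.92
tool_pos: [0.548, 0.2252, 0.1872]
ee_rot: [-1.571, -0.0, 0.013]
wrist_force: [-0.2, -0.1, 0.7]
width: 0.0472
```

Run:
```python
from bench import robot, imaging
from h import *
o=robot.get_obs();print(o["tool_pos"],o["ee_rot"],o["width"],o["joint_positions"])
p=imaging.snapshot("wrist");cv2.imwrite("pics/w5.png",p["image"][:,:,::-1])
print(proj(p,[.548,.2257,.14]),proj(p,[.5475,.2627,.14]))
p=imaging.snapshot("scene")
cv2.imwrite("pics/sc_crop5.png",cv2.resize(p["image"][150:300,300:460,::-1],None,fx=5,fy=4*1.0,interpolation=cv2.INTER_CUBIC))
```

```text
[0.54802455 0.22516802 0.18718479] [-1.57078681e+00 -3.42788338e-04  1.26448559e-02] 0.04721108005920843 [ 2.94215364e-01  1.91153075e-01  1.32767510e+00 -8.62247091e-05
  1.62243254e+00  2.81566042e-01]
[318.39223713 224.74559216] [318.27300438 165.6081147 ]
```

View pics/w5.png

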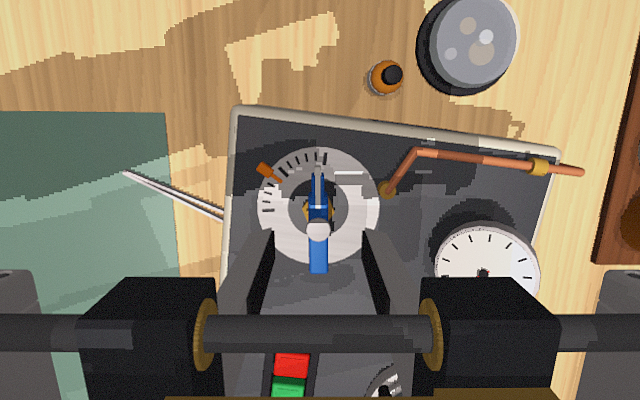

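View pics/sc_crop5.png

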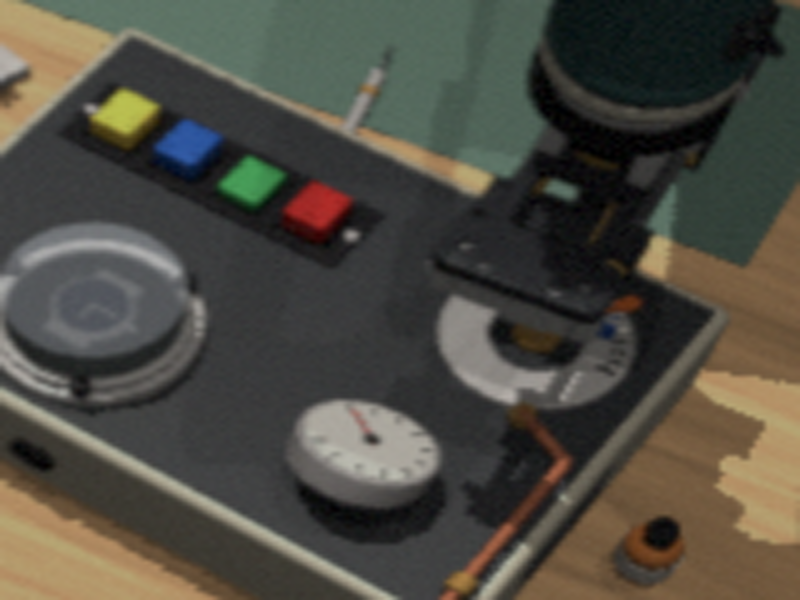

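Red is now up (tall in the crop at 318,210), green is down, and the bar is centred between the jaws. Descend and grip.

>>> send_rows(
  moves="0 0 0.02 0 0; 0 0 0.02 0 0; 0 0 0.006 0 0; 0 0 0 0 0; 0 0 0 0 0; 1 0 0 0 0; 1 0 0 0 0; 1 0 0 0 0; 1 0 0 0 0; 1 0 0 0 0",
)

```text
time: 9.85
tool_pos: [0.5482, 0.2258, 0.1416]
ee_rot: [-1.571, -0.001, 0.014]
wrist_force: [0.3, 0.2, -1.0]
width: 0.0169
```

>>> send_rows(
  moves="1 0 0 0 0; 1 0 0 0 0; 1 0 0 0 0; 1 0 0 0 0; 1 0 0 0 0; 1 0 0 0 0; 1 0 0 0 0; 1 0 0 0 0; 1 0 0 0 0; 1 0 0 0 0",
)

```text
time: 10.68
tool_pos: [0.5481, 0.2258, 0.1414]
ee_rot: [-1.571, -0.001, 0.014]
wrist_force: [-0.9, 0.3, 3.4]
width: 0.013
```

>>> send_rows(
  moves="1 0 0 0 -5; 1 0 0 0 -5; 1 0 0 0 -5; 1 0 0 0 -5; 1 0 0 0 -5; 1 0 0 0 -5; 1 0 0 0 -5; 1 0 0 0 -5; 1 0 0 0 -4; 1 0 0 0 0",
)

```text
time: 11.52
tool_pos: [0.5486, 0.226, 0.1414]
ee_rot: [-1.572, -0.002, 0.783]
wrist_force: [1.0, 0.5, 4.5]
width: 0.0128
```

>>> send_rows(
  moves="1 0 0 0 0; 1 0 0 0 0; 1 0 0 0 0; 1 0 0 0 0; 1 0 0 0 0; 1 0 0 0 0; 1 0 0 0 0; 1 0 0 0 0; 1 0 0 0 0; 1 0 0 0 0",
)

```text
time: 12.35
tool_pos: [0.5485, 0.2259, 0.1414]
ee_rot: [-1.571, -0.002, 0.782]
wrist_force: [3.0, 1.5, 5.3]
width: 0.013
```

Run:
```python
from bench import robot, imaging
from h import *
o=robot.get_obs();print(o["tool_pos"],o["ee_rot"],o["width"],o["wrist_torque"])
p=imaging.snapshot("wrist");im=p["image"][:,:,::-1]
cv2.imwrite("pics/w6.png",cv2.resize(im[120:300,230:410],None,fx=3.3,fy=3.3,interpolation=cv2.INTER_CUBIC))
np.savez("p6.npz",**{k:np.array(p[k]) for k in("mtx","dist","R","t","image")})
```

```text
[0.54850925 0.22591247 0.14139024] [-1.57148197e+00 -1.52314161e-03  7.81844514e-01] 0.012999450264643927 [ 0.42175401 -0.61372178 -0.04905884]
```

View pics/w6.png

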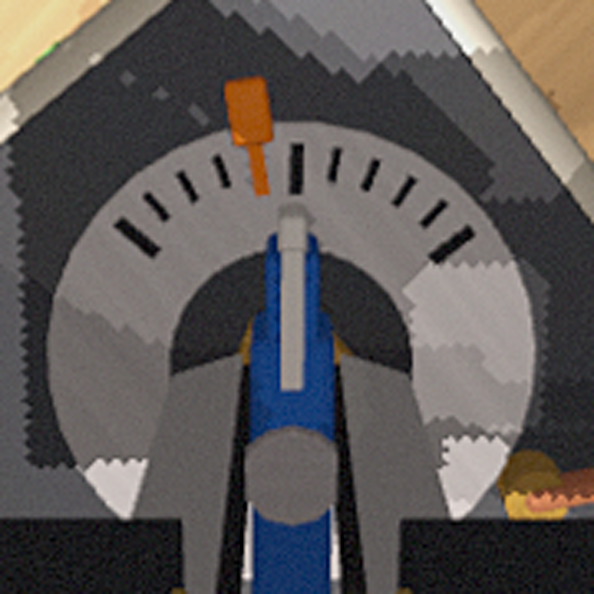

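```bash
cat > fit2.py <<'E'
from h import *
p=dict(np.load("p6.npz"))
q=lambda a,b:(a/3.3+230,b/3.3+120)
ang=lambda X:np.degrees(np.arctan2(-X[0],X[1])).round(2)
pts=[(48,350),(535,340),(291,121),(110,195),(470,185),(90,480),(380,140),(200,142)]
W=np.array([ray(p,q(*a),.103)[:2] for a in pts])
A=np.c_[2*W,np.ones(len(W))];s=np.linalg.lstsq(A,(W**2).sum(1),rcond=None)[0];c=s[:2];print("dial",c,np.sqrt(s[2]+c@c))
print("cap",ray(p,q(291,475),.150))
for z in(.144,.148):
    t=ray(p,q(294,213),z);e=ray(p,q(291,388),z);print("strip",z,t,ang((t-e)[:2]),"from dial c",ang(t[:2]-c),np.hypot(*(t[:2]-c)))
for cc in (c,np.array([.548,.2257])):
  print([ang(ray(p,q(*a),.103)[:2]-cc) for a in[(452,245),(434,213),(404,190),(371,176),(335,165),(297,169),(221,171),(187,187),(156,206),(138,237)]])
  for a,z in[((264,193),.103),((256,146),.104),((248,109),.106)]:print("clip",ang(ray(p,q(*a),z)[:2]-cc))
E
python3 fit2.py
```

```text
dial [0.5481204  0.22612407] 0.044053351210827395
cap [0.54739905 0.22617996 0.15      ]
strip 0.144 [0.52193403 0.2525003  0.144     ] 43.81 from dial c 44.79 0.03716762138135286
strip 0.148 [0.52128514 0.25312351 0.148     ] 43.81 from dial c 44.83 0.03806706452262821
[np.float64(-6.87), np.float64(3.33), np.float64(13.68), np.float64(23.34), np.float64(33.46), np.float64(43.6), np.float64(64.09), np.float64(74.15), np.float64(83.95), np.float64(93.68)]
clip 53.79
clip 53.73
clip 53.97
[np.float64(-6.98), np.float64(3.11), np.float64(13.35), np.float64(22.92), np.float64(32.95), np.float64(43.0), np.float64(63.42), np.float64(73.47), np.float64(83.29), np.float64(93.02)]
clip 53.05
clip 53.15
clip 53.47
```

>>> send_rows(
  moves="1 0 0 0 -2; 1 0 0 0 -2; 1 0 0 0 -2; 1 0 0 0 -1.8; 1 0 0 0 0; 1 0 0 0 0; 1 0 0 0 0; 1 0 0 0 0; 1 0 0 0 0; 1 0 0 0 0",
)

```text
time: 13.23
tool_pos: [0.5486, 0.226, 0.1414]
ee_rot: [-1.572, -0.002, 0.917]
wrist_force: [3.2, 1.8, 5.1]
width: 0.013
```

Run:
```python
from bench import robot, imaging
from h import *
o=robot.get_obs();print(o["tool_pos"],np.degrees(o["ee_rot"]),o["width"],o["wrist_torque"])
p=imaging.snapshot("wrist");im=p["image"][:,:,::-1]
cv2.imwrite("pics/w7.png",cv2.resize(im[130:280,255:385],None,fx=4,fy=4,interpolation=cv2.INTER_CUBIC))
np.savez("p7.npz",**{k:np.array(p[k]) for k in("mtx","dist","R","t","image")})
```

```text
[0.54856285 0.22598627 0.14141722] [-90.05156528  -0.09243355  52.56159966] 0.012963764905023947 [ 0.55516236 -0.65541941 -0.00905285]
```

View pics/w7.png

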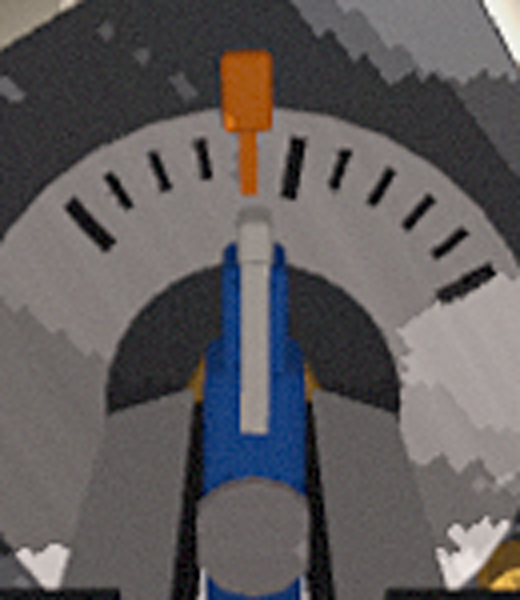

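Run:
```python
from h import *
p=dict(np.load("p7.npz"))
q=lambda a,b:(a/4+255,b/4+130)
ang=lambda X:np.degrees(np.arctan2(-X[0],X[1])).round(2)
cap=ray(p,q(254,537),.150)[:2];print(cap)
for cc in (np.array([.548,.2257]),np.array([.5481,.2261])):
  t=ray(p,q(256,216),.146)[:2];e=ray(p,q(254.5,432),.148)[:2]
  print("tip",ang(t-cc),"strip",ang(t-e),"clip",[ang(ray(p,q(*a),z)[:2]-cc) for a,z in[((249,192),.103),((248,130),.104),((246.5,90),.106)]])
  print("tick",[ang(ray(p,q(*a),.103)[:2]-cc) for a in[(294,168),(204,159)]])
print("cap-based tip",ang(ray(p,q(256,216),.146)[:2]-cap))
```

```text
[0.54754959 0.22615473]
tip 52.02 strip 52.11 clip [np.float64(53.31), np.float64(53.32), np.float64(53.46)]
tick [np.float64(42.96), np.float64(63.04)]
tip 52.58 strip 52.11 clip [np.float64(53.99), np.float64(53.85), np.float64(53.92)]
tick [np.float64(43.51), np.float64(63.66)]
cap-based tip 52.14
```

>>> send_rows(
  moves="1 0 0 0 -1; 1 0 0 0 0; 1 0 0 0 0; 1 0 0 0 0; 0 0 0 0 0; 0 0 0 0 0; 0 0 0 0 0; 0 0 0 0 0; 0 0 0 0 0; 0 0 0 0 0",
)

```text
time: 14.12
tool_pos: [0.5474, 0.2254, 0.1402]
ee_rot: [-1.57, 0.002, 0.935]
wrist_force: [0.3, -0.1, 0.1]
width: 0.0465
```

Run:
```python
from bench import robot, imaging
from h import *
o=robot.get_obs();print(o["tool_pos"],np.degrees(o["ee_rot"]),o["width"],o["wrist_torque"])
p=imaging.snapshot("wrist");im=p["image"][:,:,::-1]
cv2.imwrite("pics/w8.png",cv2.resize(im[130:280,255:385],None,fx=4,fy=4,interpolation=cv2.INTER_CUBIC))
np.savez("p8.npz",**{k:np.array(p[k]) for k in("mtx","dist","R","t","image")})
```

```text
[0.54740414 0.22540363 0.14019372] [-89.94175294   0.09791145  53.59298405] 0.04649946277278424 [ 0.04585925 -0.06306414  0.04485522]
```

View pics/w8.png

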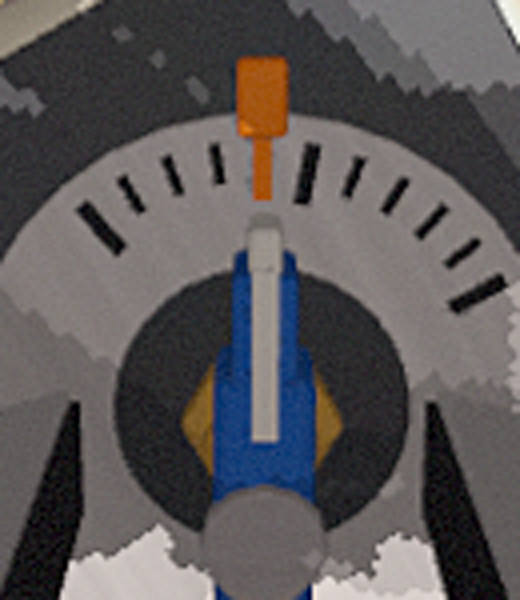

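>>> send_rows(
  moves="0 0 -0.015 0 0; 0 0 -0.02 0 0; 0 0 -0.02 0 0; 0 0 0 -0.03 0; 0 0 0 -0.03 0; 0 0 0 0 0; 0 0 0 0 0; 0 0 0 0 0; 0 0 0 0 0; 0 0 0 0 0",
)

```text
time: 15.0
tool_pos: [0.5955, 0.1908, 0.196]
ee_rot: [-1.57, 0.0, 0.937]
wrist_force: [-0.0, 0.0, -0.2]
width: 0.0472
```

Run:
```python
from bench import robot, imaging
from h import *
o=robot.get_obs();print(o["tool_pos"],np.degrees(o["ee_rot"]),o["width"])
p=imaging.snapshot("wrist");im=p["image"][:,:,::-1]
print(proj(p,[.548,.2257,.14]))
cv2.imwrite("pics/w9f.png",im)
u,v=proj(p,[.548,.2257,.14]).astype(int);x0,y0=u-70,max(v-90,0);print(x0,y0)
cv2.imwrite("pics/w9.png",cv2.resize(im[y0:y0+150,x0:x0+140],None,fx=4,fy=4,interpolation=cv2.INTER_CUBIC))
np.savez("p9.npz",**{k:np.array(p[k]) for k in("mtx","dist","R","t","image")})
p=imaging.snapshot("scene")
cv2.imwrite("pics/sc9.png",cv2.resize(p["image"][150:300,300:460,::-1],None,fx=5,fy=4*1.0,interpolation=cv2.INTER_CUBIC))
```

```text
[0.59548691 0.19083172 0.19601647] [-8.99798114e+01  4.85636188e-03  5.36680475e+01] 0.047173188716923865
[318.88663436 128.8820673 ]
248 38
```

View pics/w9.png

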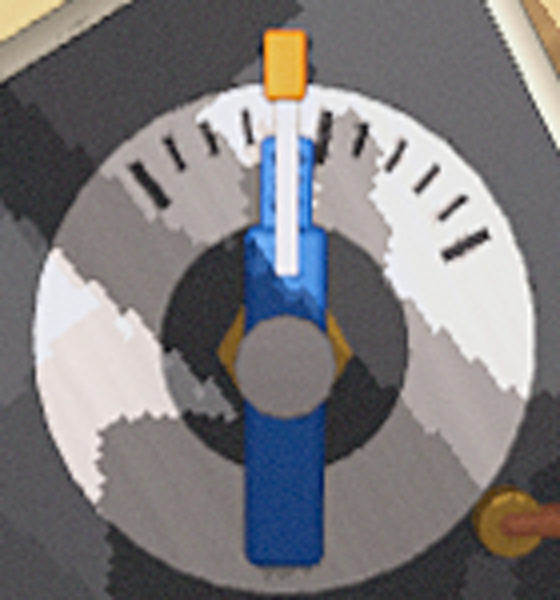

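View pics/sc9.png

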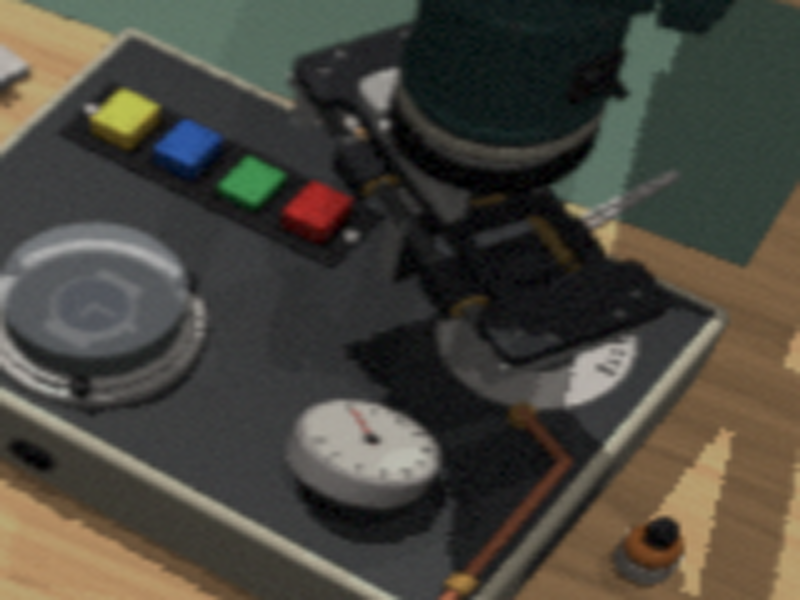

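Run:
```python
from h import *
p=dict(np.load("p9.npz"))
q=lambda a,b:(a/4+248,b/4+38)
ang=lambda X:np.degrees(np.arctan2(-X[0],X[1])).round(2)
W=np.array([ray(p,q(*a),.103)[:2] for a in[(34,335),(533,335),(285,84),(285,594),(110,150),(455,150),(110,520),(455,515)]])
A=np.c_[2*W,np.ones(len(W))];s=np.linalg.lstsq(A,(W**2).sum(1),rcond=None)[0];c=s[:2];print("dial",c,np.sqrt(s[2]+c@c))
cap=ray(p,q(285,366),.150)[:2];print("cap",cap)
t=ray(p,q(287,102),.146)[:2];e=ray(p,q(288,272),.148)[:2];b=ray(p,q(284.5,563),.146)[:2]
print("tip-e",ang(t-e),"tip-blunt",ang(t-b),"tip-cap",ang(t-cap))
for cc in(c,cap): print("tip",ang(t-cc),"clip",ang(ray(p,q(285.5,64),.106)[:2]-cc),"ticks",[ang(ray(p,q(*a),.103)[:2]-cc) for a in[(324,137),(248,128),(150,186),(466,244)]])
# blue bar rect axis & clip blob
im=cv2.cvtColor(p["image"],cv2.COLOR_RGB2HSV)
m=cv2.inRange(im,(100,120,60),(125,255,255));m[:, :290]=0;m[:,350:]=0;m[:60]=0;m[190:]=0
for r0 in(76,84,90,100,140,150,160,170):
    xs=np.nonzero(m[r0])[0]; print(r0,xs.min(),xs.max(),(xs.min()+xs.max())/2)
g=p["image"].astype(int)
o=(g[:,:,0]-g[:,:,2]>80);o[:44]=0;o[66:]=0;o[:,:305]=0;o[:,335:]=0
ys,xs=np.nonzero(o);print("clip blob",xs.mean(),ys.mean(),xs.min(),xs.max())
for r in range(64,106,6): 
    xs=[x for x in range(308,332) if g[r,x].min()>150 ];print(r,xs[:1],xs[-1:])
```

```text
dial [0.54763016 0.22586019] 0.04390369446524207
cap [0.54786272 0.22602015]
tip-e 53.99 tip-blunt 53.33 tip-cap 53.17
tip 52.75 clip 52.98 ticks [np.float64(42.22), np.float64(62.67), np.float64(93.45), np.float64(-7.45)]
tip 53.17 clip 53.31 ticks [np.float64(42.67), np.float64(63.05), np.float64(93.68), np.float64(-7.12)]
76 314 326 320.0
84 313 325 319.0
90 313 325 319.0
100 309 329 319.0
140 309 329 319.0
150 309 328 318.5
160 310 328 319.0
170 310 328 319.0
clip blob 318.9 53.51052631578948 314 324
64 [308] [331]
70 [308] [331]
76 [308] [331]
82 [308] [331]
88 [308] [331]
94 [317] [331]
100 [317] [322]
```

Run:
```python
from bench import robot, order
o=robot.get_obs();print(o["time"],o["wrist_force"],o["qvel"].round(3))
print(order.close_job())
```

```text
15.1 [ 0.19821873 -0.24242678  0.07503627] [-0.002  0.001 -0.003 -0.001 -0.002 -0.002]
the job is handed in; nothing more can be done
None
```

The tester is on the low-pressure test with the needle valve set to the orange clip. I handed the job in at 15.1 s of the 40 s allowed.

- **Keys:** I pressed the green key until the fingertips were about 110 mm above the bench, at roughly 6 N, then 1 mm further. The later scene pictures show green down and red popped up. Yellow and blue look the same as at the start.
- **Valve:** I gripped the bar on its axis and turned it about 53° anticlockwise in three steps, then let go. In the last wrist picture the pointer is 0.1–0.2° short of the clip, measured from the axis to the tip. The bar's blunt end and the short white strip gave 0–1° past instead; the strip is the least accurate of these. Directly in the picture, the bar, white nose and clip line up within a pixel.
- **Rest of the bench:** The arm ended clear of everything with near-zero wrist force. The clip stayed at the same angle throughout, within measuring error. I did not measure the loose items one by one, but nothing was seen to move.

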